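# Present a cast lever to the gauge

### The job

Start the lever gauge at its button box: press the white, then the yellow, then the blue button, one at a time, each fully down and let up again before the next. Then pick up the cast lever by its balance point, the yellow band, and hold it level about 5 cm above the gauge's pins, the bore of the thick hub right over the thick pin and the bore of the small eye right over the thin pin, without touching the gauge. The program finishes while still holding the lever there, steady in the fingers; leave everything else where it is.

Things in the scene. Friction and masses are not known exactly. Their poses are not given: they have to be found in the camera images.
- cast_lever: dark cast lever, 172 long, 0.45-0.7 kg, standing on a thick hub (diameter 40, height 40, bore 14) and a small eye (diameter 24, height 38, bore 9), bores upright, 140 apart. The bar between is 16 wide, 17 high, its underside 17.5 above the lever's. It balances at a yellow band 12 long, 45 from the hub's axis. Origin: below the balance point, at the underside; +x from hub to eye, z up. Sizes in mm
- balance_point (a point): the balance point of the lever, in the middle of the bar (26 mm above the lever's underside), at the centre of the yellow band; axes as the lever's
- hub_bore (a point): centre of the lower mouth of the hub's bore (thick end), in the plane of the lever's underside
- eye_bore (a point): centre of the lower mouth of the eye's bore (thin end), in the plane of the lever's underside
- gauge: the gauge, fixed: an aluminium plate 190 x 64, top 14 above the table, with a thick steel pin (diameter 12) and a thin one (diameter 7) 140 apart on its centre line, both rising to 45 above the table, and two low black sensor heads between. Origin: under the plate's middle, on the table; +x from thick to thin pin, z up. Sizes in mm
- thick_pin_tip (a point): tip of the gauge's thick pin, 45 mm above the table; axes as the gauge's
- thin_pin_tip (a point): tip of the gauge's thin pin, 45 mm above the table; axes as the gauge's
- button_box: the grey button box, 56 (its x) by 176 (its y) by 34.5 mm high, fixed on the dark side stand to the left, with a white, a yellow and a blue button in a row along its y, 55 mm apart, in any order. Origin: under its middle, z up
- button_white_top (a point): top centre of the white push button (cap diameter 28 in a grey round housing of diameter 44 that rises 12 mm above the box; the cap's top is 56.5 mm above the surface when up)
- button_white (a joint): travel of the white button, pressed straight down: 0 up, 0.006 m fully down; a spring pushes it back up (about 1.5 N to start, 5 N fully down)
- button_yellow_top (a point): top centre of the yellow push button (cap diameter 28 in a grey round housing of diameter 44 that rises 12 mm above the box; the cap's top is 56.5 mm above the surface when up)
- button_yellow (a joint): travel of the yellow button, pressed straight down: 0 up, 0.006 m fully down; a spring pushes it back up (about 1.5 N to start, 5 N fully down)
- button_blue_top (a point): top centre of the blue push button (cap diameter 28 in a grey round housing of diameter 44 that rises 12 mm above the box; the cap's top is 56.5 mm above the surface when up)
- button_blue (a joint): travel of the blue button, pressed straight down: 0 up, 0.006 m fully down; a spring pushes it back up (about 1.5 N to start, 5 N fully down)
- tape_measure: a yellow tape measure (34x79x58 mm) left of the toggle clamp; a bystander, leave it alone. Origin: centre of its underside
- pliers: blue-handled pliers (55x166x13 mm) left of the button box, on the dark side stand; a bystander, leave it alone. Origin: centre of its underside
- loose_wheel: a flat black caster wheel (68x68x17 mm) lying beyond the gauge; a bystander, leave it alone. Origin: centre of its underside

How it is judged:
On the way, in this order (a step that is already met when the one before it is completed fails the run):
1. the white button is pressed fully down while the other two are up and the lever still lies on the table (value of joint button_white above 0.0045 m and value of joint each of button_yellow, button_blue below 0.0015 m and height (world z) of cast_lever below 0.01 m), for 0.1 s.
2. the yellow button is pressed fully down while the other two are up and the lever still lies on the table (value of joint button_yellow above 0.0045 m and value of joint each of button_white, button_blue below 0.0015 m and height (world z) of cast_lever below 0.01 m), for 0.1 s.
3. the blue button is pressed fully down while the other two are up and the lever still lies on the table (value of joint button_blue above 0.0045 m and value of joint each of button_white, button_yellow below 0.0015 m and height (world z) of cast_lever below 0.01 m), for 0.1 s.
4. all buttons are up and the lever is lifted clear of the table in the fingers (value of joint each of button_white, button_yellow, button_blue below 0.0015 m and height (world z) of cast_lever above 0.03 m and contact force between cast_lever and the fingers above 1 N), for 0.2 s.
At the end, for the whole second after the job is handed in: Lever still and in the fingers, gripped within 15 mm along the bar of its balance point, level within 0.09 rad, off the gauge; hub bore within 15 mm sideways of the thick pin, eye bore of the thin pin, both 20 to 90 mm above the tips; all buttons up (contact force between cast_lever and the fingers above 1 N and angle between cast_lever's own z axis and vertical below 0.09 rad and horizontal distance between hub_bore and thick_pin_tip below 0.015 m and horizontal distance between eye_bore and thin_pin_tip below 0.015 m and z of hub_bore in the frame of thick_pin_tip between 0.02 and 0.09 m and z of eye_bore in the frame of thin_pin_tip between 0.02 and 0.09 m and x of the grasp point in the frame of balance_point between -0.015 and 0.015 m and linear speed of cast_lever below 0.02 m/s and contact force between cast_lever and gauge below 0.2 N and value of joint each of button_white, button_yellow, button_blue below 0.0015 m); the arm keeps its last pose, push and grip.
It fails at once if two buttons are pressed at once (value of joint each of button_white, button_yellow above 0.002 m or value of joint each of button_yellow, button_blue above 0.002 m or value of joint each of button_white, button_blue above 0.002 m).
It fails at once if the lever or the robot touches the gauge (contact force between gauge and cast_lever above 0.5 N or contact force between gauge and the fingers above 0.5 N or contact force between gauge and the arm above 0.5 N).
It fails at once if a loose bystander (tape measure, pliers, the wheel beyond the gauge) is shifted more than 3 cm (distance of any of tape_measure, pliers, loose_wheel from where it was at the start of the episode above 0.03 m).
It also fails if it takes over 61 s, if anything falls off the work surface, if the arm or the gripper's body presses on something with over 40 N, if the wrist force passes 120 N, or if a joint passes its speed limit or range.

### The arm

A 7-joint arm with a two-finger parallel gripper is mounted at the origin on a cart in front of the work surface, level with it; the furniture and walls round the work are solid. World frame = base frame: x ahead of the robot, y to its left, z up, the work surface at z = 0. Lengths are in m, angles in rad, forces in N, time in s.
With the tool pointing down it reaches from about 0.4 to 0.85 m from the base axis. Payload 6.9 kg.
Tool frame: the origin (TCP) lies midway between the tips of the shut fingers; the grasp point (between the pads) lies 19 mm behind it; z points along the fingers, x is the direction in which the jaws open and shut, and the axes are right-handed (so a half turn about z gives the same grasp; the last joint's range is limited). The gripper opens to 85 mm and grips with 20 to 120 N. Pads are 22 mm wide; open, the fingers measure 114 mm over their backs; the gripper's body (76 mm by 85 mm) begins 54 mm behind the grasp point. The pads swing forward as they close: fully open they stand 13 mm farther back than shut.
Start: joints at [-1.101, 0.507, -0.238, 1.5, 0.126, 1.149, -0.155], TCP at [0.223, 0.584, 0.231] pointing down, gripper open.
Joint ranges: [-3.08, 3.08], [-0.24, 2.05], [-1.43, 1.35], [0, 2.5], [-1.52, 4.66], [0.17, 1.96], [-2.89, 2.89]. Speed limits (rad/s): [2.39, 2.39, 3.14, 3.14, 3.14, 3.14, 3.14].

### API

Orientations are given as a 3x3 rotation matrix whose columns are the frame's x, y, z axes.
In Python, from workcell import ctrl gives the robot as it stands.
- The arm moves only by the tool send_rows, never from a script. Its argument "rows" is a list of rows, each a list of 7 numbers: the shift along the world's x, y, z in mm, then the turn, a rotation vector about the world's x, y, z in degrees, then the opening, from 0 (shut) to 1 (fully open). In form: [[x, y, z, wx, wy, wz, grip], ...]. A call has 1 to 20 rows; each row shifts and turns the pose as measured when the row begins; what a row does not reach is not made up. A row lasts 1/10 s, in which the tool goes at most 50 mm and 8.59 degrees, less where a joint would pass 70% of its speed; a pose out of reach is approached as far as the arm can. A call with a gripper value outside its range is refused whole. The fingers move at their own pace and stop on an object; "squeeze" is the grip in N (left out, the last holds). Time passes only in rows, so rows that do not move let the fingers close. It gives the time, the measured TCP pose, the force and the opening at its end, in the units of the state.
- ctrl.read_state(): the state, without advancing time (a new reading comes with each control period).
- ctrl.get_image(name): name is "scene" or "top" or "wrist"; returns a dict with "frame" (384x512x3 uint8, red, green, blue), "fx", "fy", "cx", "cy" (pixels), "k1" (the pictures are not rectified: a ray, as slopes to the right and down, at radius r is drawn at 1 + k1 r^2 times it, then the intrinsics apply), "rvec" (rotation vector, rad) and "tvec" (3), from world to camera coordinates, as OpenCV has them; the wrist camera has in their place "hand_eye" (4x4, takes a point from camera to tool coordinates, whose origin is the TCP and whose axes are the tool frame's). Camera axes: x right, y down, z forward; pixel columns grow to the right and rows downward; lengths in m; the calibration is good to about 2 mm. A picture is of the moment at which its call begins: read the wrist's pose just before it. There is no depth.
- ctrl.sign_off(): hands the job in, once; it reports no verdict.
The state is a dict: "clock": time; "q": joint angles; "qd": joint speeds; "effort": joint torques, N m; "ee_pos": TCP position; "eef_rot": TCP orientation; "wrist_force": force on the tool from outside, world axes, zero at the start; "torque": the same for the moment, N m; "width": finger opening in m.
Only numpy, scipy, OpenCV 4.12 (cv2) and the standard library are available. Lean on these libraries where they do the work, as an engineer would, in place of code of your own. Each camera call takes 0.05 s, during which the arm holds its last target.

## Working session

There is one attempt and no reset: what is moved stays moved. The work goes in short steps, Python scripts to look and compute and a tool call to move; the robot and the scene stay as the last step left them, time stands still between calls to the robot, and variables do not carry over. Pictures are saved under pics/ and viewed, and the job is handed in when it is done.

Besides the shell and the picture viewer there is one more tool, called after "Call:" in YAML: its name, and indented under it one key for each argument. send_rows: Moves the arm, as the interface text tells. Its arguments: {"type":"object","properties":{"rows":{"type":"array"},"squeeze":{"type":"number"}},"required":["rows"]}

```bash
mkdir -p pics; ls
cat > h.py <<'E'
import numpy as np, cv2
from workcell import ctrl
from scipy.spatial.transform import Rotation as R
def snap(name,fn):
    s=ctrl.read_state(); im=ctrl.get_image(name)
    cv2.imwrite('pics/'+fn+'.png',im['frame'][:,:,::-1])
    K=np.array([[im['fx'],0,im['cx']],[0,im['fy'],im['cy']],[0,0,1.]])
    if 'hand_eye' in im:
        T=np.eye(4);T[:3,:3]=s['eef_rot'];T[:3,3]=s['ee_pos'];C=T@np.array(im['hand_eye'])
    else:
        C=np.eye(4);r=cv2.Rodrigues(np.array(im['rvec'],float))[0];C[:3,:3]=r.T;C[:3,3]=-r.T@np.array(im['tvec'],float).ravel()
    np.savez('pics/'+fn+'.npz',K=K,k1=im['k1'],C=C,f=im['frame'])
def pt(fn,uv,z):
    d=np.load('pics/'+fn+'.npz');C=d['C']
    D=np.array([float(d['k1']),0,0,0,0])
    p=cv2.undistortPoints(np.array(uv,float).reshape(-1,1,2),d['K'],D).reshape(-1,2)
    r=np.c_[p,np.ones(len(p))]@C[:3,:3].T
    return C[:3,3]+r*((z-C[2,3])/r[:,2])[:,None]
def proj(fn,P):
    d=np.load('pics/'+fn+'.npz');C=np.linalg.inv(d['C'])
    return cv2.projectPoints(np.array(P,float).reshape(-1,1,3),cv2.Rodrigues(C[:3,:3])[0],C[:3,3],d['K'],np.array([float(d['k1']),0,0,0,0]))[0].reshape(-1,2)
def crop(fn,x0,y0,x1,y1,s,out):
    i=cv2.imread('pics/'+fn+'.png')[y0:y1,x0:x1];cv2.imwrite('pics/'+out+'.png',cv2.resize(i,None,fx=s,fy=s,interpolation=cv2.INTER_CUBIC))
E
python3 - <<'E'
from h import *
for n in ['scene','top','wrist']: snap(n,n+'0')
s=ctrl.read_state();print(s)
for n in ['scene','top','wrist']: print(np.load(f'pics/{n}0.npz')['C'].round(3))
E
```

```text
pics
{'clock': 0.15, 'q': array([-1.10050097,  0.50815587, -0.23752712,  1.5008624 ,  0.12569941,
        1.14892921, -0.15479478]), 'qd': array([-0.0015232 , -0.00266639, -0.00026076, -0.00384476,  0.00048283,
        0.0001004 ,  0.00197838]), 'effort': array([-3.15648940e-03, -6.21016073e+01, -2.18934104e+00, -2.49839741e+01,
        1.28031414e-02,  9.05734487e-03, -2.14961966e-05]), 'ee_pos': array([0.22291131, 0.58349915, 0.2306361 ]), 'eef_rot': array([[ 3.56764010e-01,  9.34194427e-01, -4.62094724e-04],
       [ 9.34193538e-01, -3.56764308e-01, -1.28879361e-03],
       [-1.36884271e-03,  2.81092694e-05, -9.99999063e-01]]), 'wrist_force': array([ 0.41936194, -0.82008037, -0.33228284]), 'torque': array([-0.05405502,  0.02815683, -0.00222742]), 'width': 0.08571607274425921}
[[ 0.789 -0.333  0.516  0.054]
 [-0.614 -0.457  0.644 -0.486]
 [ 0.022 -0.825 -0.565  0.653]
 [ 0.     0.     0.     1.   ]]
[[ 0.016 -0.994  0.112  0.449]
 [-1.    -0.016 -0.004  0.186]
 [ 0.006 -0.112 -0.994  1.113]
 [ 0.     0.     0.     1.   ]]
[[ 0.357  0.895  0.269  0.154]
 [ 0.934 -0.341 -0.104  0.61 ]
 [-0.001  0.289 -0.957  0.373]
 [ 0.     0.     0.     1.   ]]
```

```bash
python3 -c "
import cv2,numpy as np
a=[cv2.imread(f'pics/{n}0.png') for n in ['scene','top','wrist']]
" ; ls pics
```

```text
scene0.npz
scene0.png
top0.npz
top0.png
wrist0.npz
wrist0.png
```

View pics/scene0.png

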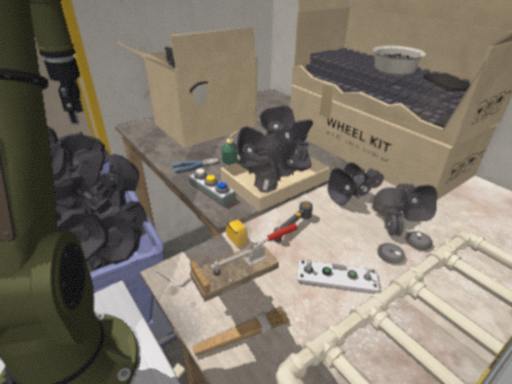

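View pics/top0.png

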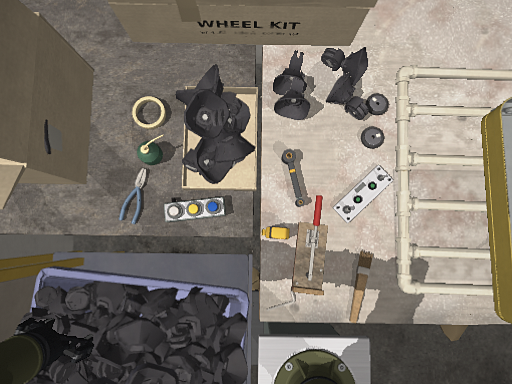

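View pics/wrist0.png

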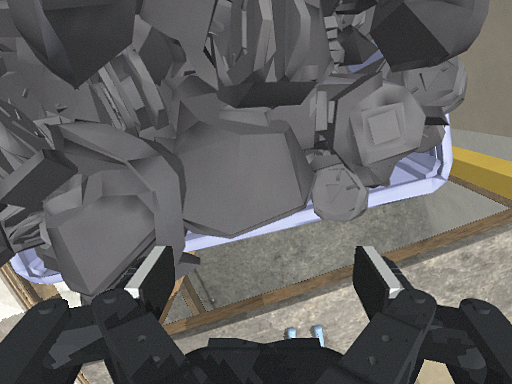

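Run:
```python
from h import *
crop('top0',260,140,400,240,5.7,'c1')
crop('top0',120,160,260,240,5.7,'c2')
crop('scene0',170,140,400,300,3.4,'c3')
```

```text
(no output)
```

View pics/c1.png

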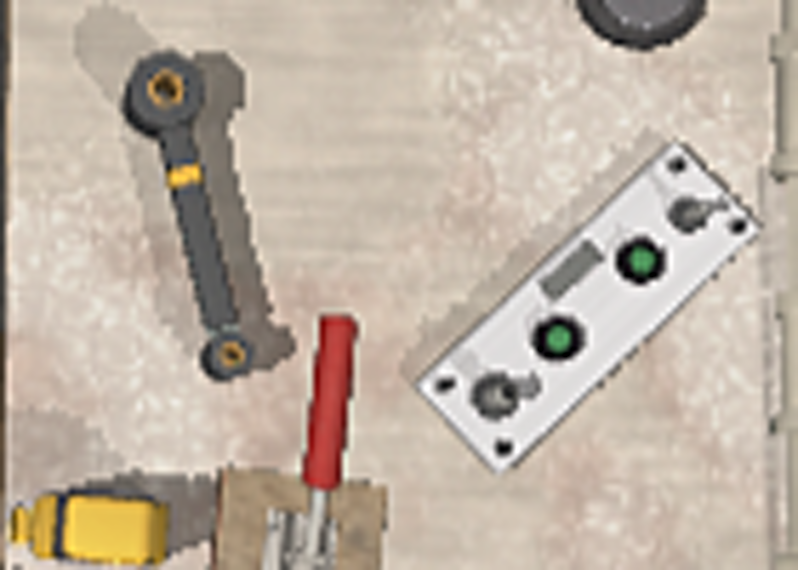

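View pics/c2.png

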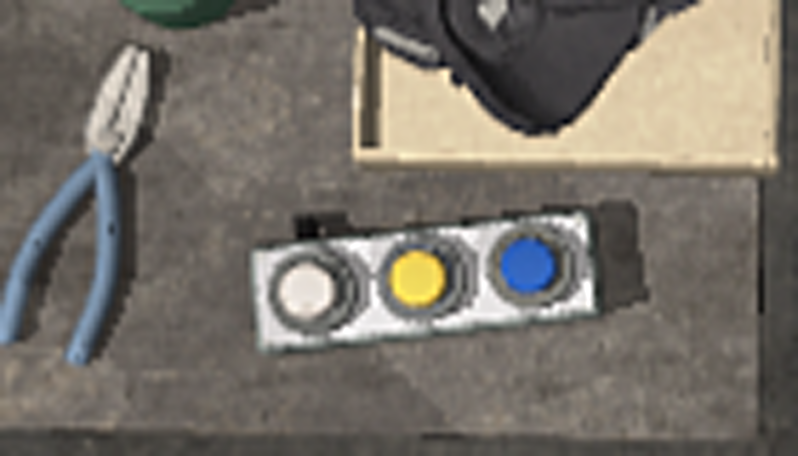

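View pics/c3.png

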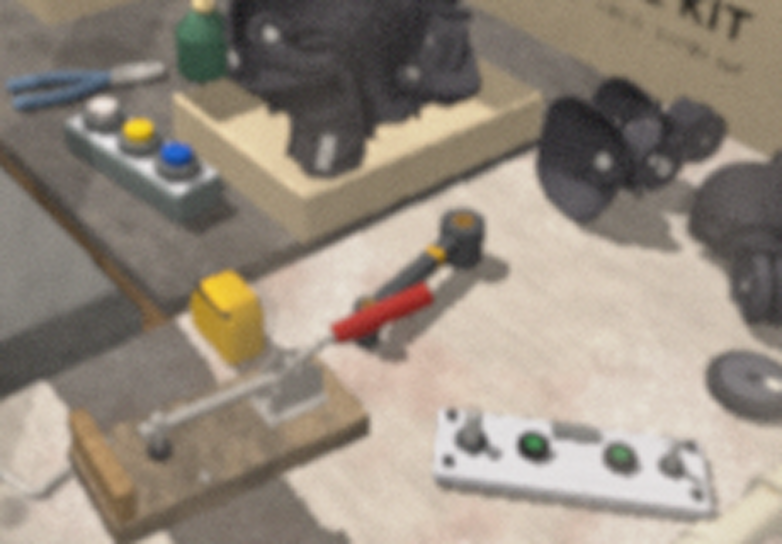

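```bash
cat >> h.py <<'E'
def cr(pts,x0,y0,s): return np.array(pts,float)/s+[x0,y0]+(.5/s-.5)
def tri(a,ua,b,ub):
    A=pt(a,[ua],0)[0];B=pt(b,[ub],0)[0];Ca=np.load(f'pics/{a}.npz')['C'][:3,3];Cb=np.load(f'pics/{b}.npz')['C'][:3,3]
    da=A-Ca;db=B-Cb;st=np.linalg.lstsq(np.c_[da,-db],Cb-Ca,rcond=None)[0]
    p,q=Ca+st[0]*da,Cb+st[1]*db;return (p+q)/2,np.linalg.norm(p-q)
E
python3 - <<'E'
from h import *
b=cr([[305,290],[418,278],[527,265]],120,160,5.7)
P=pt('top0',b,.0565);print('btn',P.round(4),np.linalg.norm(np.diff(P,axis=0),axis=1))
sb=cr([[103,107],[140,131],[177,155]],170,140,3.4)
for i in range(3):print('tri',tri('top0',b[i],'scene0',sb[i]))
l=cr([[166,88],[231,353]],260,140,5.7)
H=pt('top0',l[:1],.04)[0];E=pt('top0',l[1:],.038)[0];print('lever',H,E,np.linalg.norm(H-E)); 
bd=pt('top0',cr([[184,175]],260,140,5.7),.0345)[0];print('band',bd,np.linalg.norm((bd-H)[:2]))
sl=cr([[463,220],[366,303]],170,140,3.4)
for i in range(2):print('tri',tri('top0',l[i],'scene0',sl[i]))
g=cr([[678,165],[738,227],[445,384],[503,447]],260,140,5.7)
G=pt('top0',g,.014);print('holes',G,'ctr',G.mean(0))
print('grnd ends')
pn=cr([[492,392],[688,212]],260,140,5.7)
T=pt('top0',pn,.045);print(T,np.linalg.norm(T[0]-T[1]))
corn=pt('top0',cr([[417,383],[500,471],[762,226],[678,144]],260,140,5.7),.014);print('corners',corn,'c',corn.mean(0),np.linalg.norm(np.diff(corn,axis=0),axis=1))
E
```

```text
btn [[0.5025 0.4054 0.0565]
 [0.5094 0.3498 0.0565]
 [0.5167 0.296  0.0565]] [0.05606811 0.05428326]
tri (array([0.50315681, 0.40578442, 0.05350715]), np.float64(0.001041389273289868))
tri (array([0.51041736, 0.35000483, 0.05208344]), np.float64(0.001794434421196964))
tri (array([0.51754374, 0.29624258, 0.05116422]), np.float64(0.0011504575198005363))
lever [0.67062319 0.07813444 0.04      ] [0.53520544 0.04432804 0.038     ] 0.1395881104748079
band [0.62657685 0.06811514 0.0345    ] 0.045171525315302476
tri (array([0.67068428, 0.07802815, 0.04102728]), np.float64(0.0006729174032426799))
tri (array([0.53464646, 0.04483665, 0.03945179]), np.float64(0.0010767423788374665))
holes [[ 0.63952854 -0.19232728  0.014     ]
 [ 0.60732064 -0.22285277  0.014     ]
 [ 0.52290166 -0.06946014  0.014     ]
 [ 0.49091446 -0.09900513  0.014     ]] ctr [ 0.56516633 -0.14591133  0.014     ]
grnd ends
[[ 0.5171757  -0.08579419  0.045     ]
 [ 0.61010167 -0.18618788  0.045     ]] 0.13679959766738242
corners [[ 0.52318015 -0.05499543  0.014     ]
 [ 0.47857228 -0.09730006  0.014     ]
 [ 0.60805247 -0.23535649  0.014     ]
 [ 0.65066042 -0.19256628  0.014     ]] c [ 0.56511633 -0.14505456  0.014     ] [0.06147799 0.18927414 0.06038576]
```

Run:
```python
from h import *
a=cr([535,128],120,160,5.7);b=cr([325,172],170,140,3.4)
print(tri('top0',a,'scene0',b))
print('tray near edge',pt('top0',cr([[357,155],[775,165]],120,160,5.7),.05))
t=cr([[530,383],[716,208]],260,140,5.7);print(pt('top0',t,.045))
crop('scene0',150,90,340,230,4.2,'c4')
for c in [pt('top0',a[None],z)[0] for z in (.03,.08,.12)]: print(c,proj('scene0',c))
```

```text
(array([ 6.24564404e-01,  2.75304031e-01, -7.15974653e-05]), np.float64(0.08028531741473112))
tray near edge [[0.57099059 0.3834246  0.05      ]
 [0.56941071 0.17360367 0.05      ]]
[[ 0.52201438 -0.10493065  0.045     ]
 [ 0.61238372 -0.20041225  0.045     ]]
[0.58872609 0.2966058  0.03      ] [[240.38999548 183.48511695]]
[0.58225744 0.29152002 0.08      ] [[239.40009379 171.59154535]]
[0.57708252 0.28745139 0.12      ] [[238.56061468 161.51623296]]
```

View pics/c4.png

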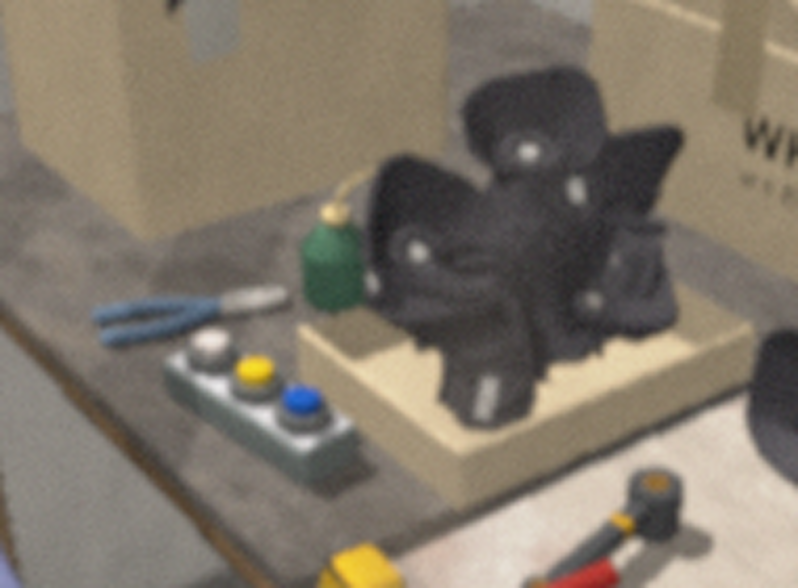

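Call:
send_rows:
  rows:
    - [35,-22,0,0,0,8,0]
    - [35,-22,0,0,0,8,0]
    - [35,-22,0,0,0,8,0]
    - [35,-22,0,0,0,0,0]
    - [35,-22,0,0,0,0,0]
    - [35,-22,0,0,0,0,0]
    - [35,-22,0,0,0,0,0]
    - [35,-22,-30,0,0,0,0]
    - [0,0,-30,0,0,0,0]
    - [0,0,0,0,0,0,0]
  squeeze: 40

```text
clock: 1.15
ee_pos: [0.5076, 0.3988, 0.168]
eef_rot: [[-0.076, 0.997, -0.003], [0.997, 0.076, -0.005], [-0.005, -0.004, -1.0]]
wrist_force: [-1.3, 1.0, 0.2]
width: -0.0001
```

Run:
```python
from h import *
snap('wrist','w1');s=ctrl.read_state();print(s['ee_pos'],s['eef_rot'].round(3),s['width'],s['wrist_force'])
```

```text
[0.50897235 0.39888017 0.17007474] [[-0.075  0.997 -0.001]
 [ 0.997  0.075 -0.005]
 [-0.005 -0.001 -1.   ]] -0.0005010607685357419 [ 1.27998751 -0.42902871  0.33091164]
```

View pics/w1.png

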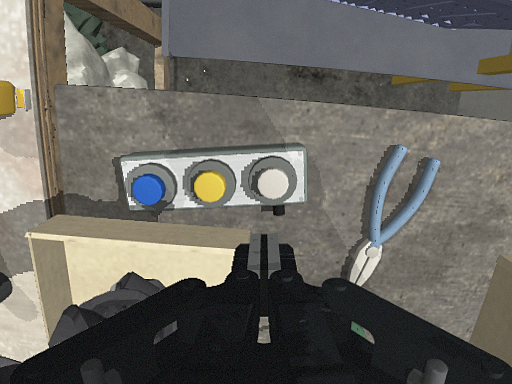

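Run:
```python
from h import *
P=pt('w1',[[274,183],[210,187],[149,190]],.0565);print(P,np.linalg.norm(np.diff(P,axis=0),axis=1))
s=ctrl.read_state();print(proj('w1',[s['ee_pos']]))
```

```text
[[0.50083688 0.40627939 0.0565    ]
 [0.50860142 0.35178708 0.0565    ]
 [0.51539467 0.29861993 0.0565    ]] [0.05504271 0.05359939]
[[264.26334825 254.22964787]]
```

Call:
send_rows:
  rows:
    - [-7,7,-30,0,0,0,0]
    - [0,0,-35,0,0,0,0]
    - [0,0,-25,0,0,0,0]
    - [0,0,-10,0,0,0,0]
    - [0,0,0,0,0,0,0]

```text
clock: 1.7
ee_pos: [0.5013, 0.4135, 0.0765]
eef_rot: [[-0.081, 0.997, 0.007], [0.997, 0.081, 0.005], [0.004, 0.008, -1.0]]
wrist_force: [-0.4, 0.7, 0.1]
width: 0.0002
```

Call:
send_rows:
  rows:
    - [0,-7,-10,0,0,0,0]
    - [0,0,-6,0,0,0,0]
    - [0,0,0,0,0,0,0]

```text
clock: 2.0
ee_pos: [0.5024, 0.4084, 0.0637]
eef_rot: [[-0.083, 0.997, 0.012], [0.997, 0.082, 0.009], [0.008, 0.012, -1.0]]
wrist_force: [0.1, 0.3, 0.0]
width: -0.0
```

Call:
send_rows:
  rows:
    - [0,-2,-6,0,0,0,0]
    - [0,0,-6,0,0,0,0]
    - [0,0,-3,0,0,0,0]

```text
clock: 2.3
ee_pos: [0.5034, 0.4067, 0.0502]
eef_rot: [[-0.082, 0.997, 0.014], [0.997, 0.082, 0.011], [0.01, 0.015, -1.0]]
wrist_force: [-6.4, -4.4, 26.3]
width: 0.0001
```

Call:
send_rows:
  rows:
    - [0,0,0,0,0,0,0]
    - [0,0,0,0,0,0,0]
    - [0,0,0,0,0,0,0]

```text
clock: 2.6
ee_pos: [0.5034, 0.4067, 0.0514]
eef_rot: [[-0.081, 0.997, 0.015], [0.997, 0.081, 0.011], [0.01, 0.016, -1.0]]
wrist_force: [-1.7, -0.7, 4.8]
width: 0.0001
```

Call:
send_rows:
  rows:
    - [0,0,12,0,0,0,0]
    - [0,0,12,0,0,0,0]
    - [3,-25,4,0,0,0,0]
    - [3,-25,0,0,0,0,0]
    - [0,-5,0,0.5,-0.7,0,0]
    - [0,0,0,0,0,0,0]

```text
clock: 3.2
ee_pos: [0.5099, 0.353, 0.084]
eef_rot: [[-0.083, 0.996, 0.031], [0.996, 0.083, 0.024], [0.021, 0.032, -0.999]]
wrist_force: [0.7, -0.0, 0.5]
width: -0.0001
```

Call:
send_rows:
  rows:
    - [0,-1,-10,-1.2,1.5,0,0]
    - [0,0,-10,0,0,0,0]
    - [0,0,0,0,0,0,0]

```text
clock: 3.5
ee_pos: [0.5095, 0.3554, 0.0645]
eef_rot: [[-0.085, 0.996, 0.006], [0.996, 0.085, 0.006], [0.006, 0.006, -1.0]]
wrist_force: [0.1, 0.1, -0.1]
width: 0.0
```

Call:
send_rows:
  rows:
    - [0,-4,-6,0,0,0,0]
    - [0,0,-6,0,0,0,0]
    - [0,0,-3,0,0,0,0]
    - [0,0,0,0,0,0,0]
    - [0,0,0,0,0,0,0]

```text
clock: 4.0
ee_pos: [0.5092, 0.3529, 0.0513]
eef_rot: [[-0.087, 0.996, 0.009], [0.996, 0.087, 0.008], [0.007, 0.01, -1.0]]
wrist_force: [-0.8, -0.5, 4.6]
width: 0.0003
```

Call:
send_rows:
  rows:
    - [0,0,-2,0,0,0,0]
    - [0,0,-1,0,0,0,0]
    - [0,0,-1,0,0,0,0]

```text
clock: 4.3
ee_pos: [0.5092, 0.3529, 0.0506]
eef_rot: [[-0.086, 0.996, 0.011], [0.996, 0.086, 0.009], [0.008, 0.012, -1.0]]
wrist_force: [-2.7, -1.7, 9.6]
width: -0.0003
```

Call:
send_rows:
  rows:
    - [0,0,12,0,0,0,0]
    - [0,0,12,0,0,0,0]
    - [3,-25,4,0,0,0,0]
    - [3,-25,0,0,0,0,0]
    - [0,-4,0,0,0,0,0]
    - [0,0,0,-0.5,0.5,0,0]

```text
clock: 4.9
ee_pos: [0.515, 0.3001, 0.0831]
eef_rot: [[-0.089, 0.996, 0.005], [0.996, 0.089, 0.004], [0.003, 0.005, -1.0]]
wrist_force: [-0.6, -0.3, -0.5]
width: -0.0003
```

Call:
send_rows:
  rows:
    - [-1,-3,-10,0,0,0,0]
    - [0,0,-9,0,0,0,0]
    - [0,0,0,0,0,0,0]

```text
clock: 5.2
ee_pos: [0.5135, 0.3001, 0.0626]
eef_rot: [[-0.091, 0.996, 0.004], [0.996, 0.091, 0.005], [0.005, 0.005, -1.0]]
wrist_force: [0.5, 0.7, -0.3]
width: 0.0
```

Call:
send_rows:
  rows:
    - [0,0,-6,0,0,0,0]
    - [0,0,-6,0,0,0,0]
    - [0,0,-3,0,0,0,0]
    - [0,0,-2,0,0,0,0]
    - [0,0,-1,0,0,0,0]

```text
clock: 5.7
ee_pos: [0.5134, 0.3012, 0.0507]
eef_rot: [[-0.093, 0.996, 0.009], [0.996, 0.093, 0.004], [0.003, 0.009, -1.0]]
wrist_force: [-1.8, -1.7, 4.6]
width: 0.0002
```

Call:
send_rows:
  rows:
    - [0,0,-2,0,0,0,0]
    - [0,0,-1,0,0,0,0]
    - [0,0,15,0,0,0,0]
    - [0,0,30,0,0,0,0]
    - [-10,0,45,0,0,0,1]
    - [0,0,45,0,0,0,1]
    - [0,-30,20,0,0,0,1]
    - [15,-40,0,0,0,3,1]
    - [25,-40,0,0,0,3,1]
    - [30,-35,0,0,0,3,1]
    - [25,-35,0,0,0,0,1]
    - [10,-25,0,0,0,0,1]
    - [0,0,0,0,0,0,1]

```text
clock: 7.0
ee_pos: [0.6079, 0.0926, 0.2087]
eef_rot: [[-0.264, 0.964, 0.01], [0.965, 0.264, 0.006], [0.003, 0.011, -1.0]]
wrist_force: [0.3, -0.3, -0.8]
width: 0.0853
```

Run:
```python
from h import *
snap('wrist','w2');s=ctrl.read_state();print(s['ee_pos'],s['eef_rot'].round(3),s['width'],s['wrist_force'],s['q'])
```

```text
[0.6070794  0.09488742 0.20866517] [[-0.266  0.964  0.01 ]
 [ 0.964  0.266  0.007]
 [ 0.005  0.011 -1.   ]] 0.085753322406678 [0.47771388 0.03116765 0.62107597] [ 0.03306345  0.51311771 -0.36212641  1.57384695  0.19361306  1.07910961
  1.4637588 ]
```

View pics/w2.png

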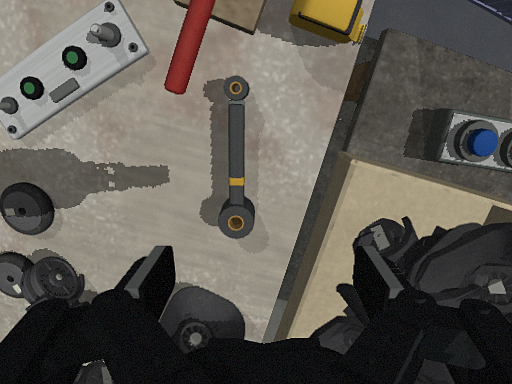

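Run:
```python
from h import *
crop('w2',0,0,160,140,5,'c5');crop('w2',190,60,290,250,3.1,'c6')
```

```text
(no output)
```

View pics/c5.png

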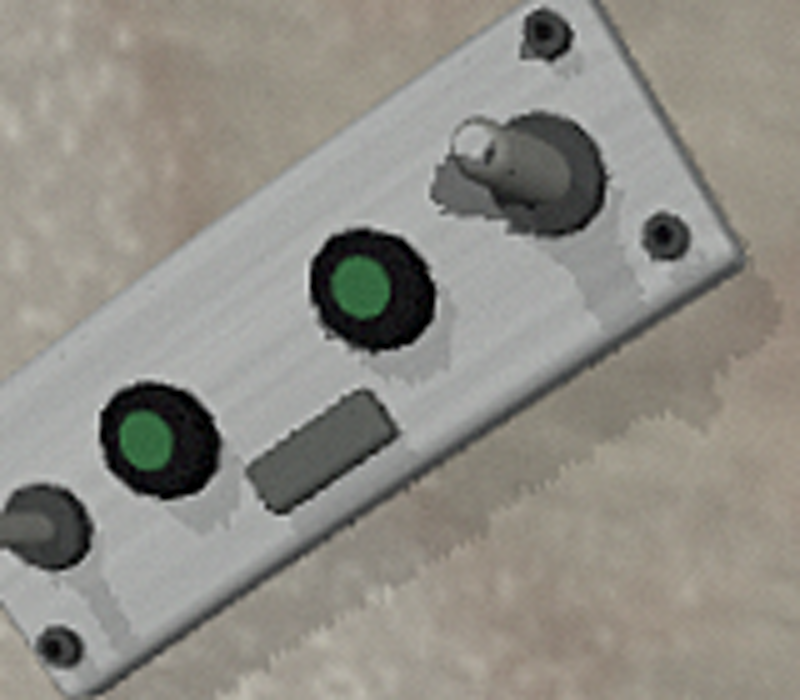

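View pics/c6.png

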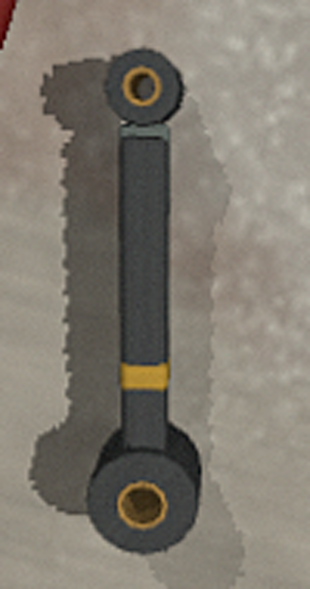

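Run:
```python
from h import *
print('thick',pt('w2',cr([[474,142]],0,0,5),.045))
l=cr([[143,506],[143,87]],190,60,3.1)
H=pt('w2',l[:1],.04)[0];E=pt('w2',l[1:],.038)[0];print(H,E,np.linalg.norm(H-E))
b=pt('w2',cr([[145,377]],190,60,3.1),.0345)[0];print('band',b)
u=(E-H)[:2];print(np.degrees(np.arctan2(*u[::-1])), H[:2]+.045*u/np.linalg.norm(u))
```

```text
thick [[ 0.51506538 -0.09427651  0.045     ]]
[0.67033627 0.07851182 0.04      ] [0.53412902 0.04480815 0.038     ] 0.1403294430087086
band [0.62606211 0.06793325 0.0345    ]
-166.101673611797 [0.62665371 0.06770283]
```

Call:
send_rows:
  rows:
    - [2,-4,0,0,0,-8.5,1]
    - [2,-4,0,0,0,-8.5,1]
    - [2,-4,0,0,0,-8.5,1]
    - [2,-4,0,0,0,-8.5,1]
    - [2,-4,0,0,0,-8.5,1]
    - [2,-4,0,0,0,-8.5,1]
    - [0,0,0,0,0,-8.5,1]
    - [0,0,0,0,0,-8.5,1]
    - [0,0,0,0,0,-8.5,1]
    - [0,0,0,0,0,-8.5,1]
    - [0,0,0,0,0,-8.5,1]
    - [0,0,0,0,0,-8.5,1]
    - [0,0,0,0,0,-8.5,1]
    - [0,0,0,0,0,-8.5,1]
    - [0,0,0,0,0,-8.5,1]
    - [0,0,0,0,0,-8.5,1]
    - [0,0,0,0,0,-8.5,1]
    - [0,0,0,0,0,-8.5,1]
    - [0,0,0,0,0,-8.5,1]
    - [0,0,0,0,0,0,1]

```text
clock: 9.05
ee_pos: [0.6036, 0.1169, 0.201]
eef_rot: [[0.535, -0.845, 0.004], [-0.845, -0.535, 0.003], [-0.001, -0.005, -1.0]]
wrist_force: [-0.7, -0.6, 0.7]
width: 0.0852
```

```bash
cat > st.py <<'E'
from h import *
s=ctrl.read_state();r=s['eef_rot'];print(s['clock'],s['ee_pos'].round(4),'yaw',np.degrees(np.arctan2(r[1,0],r[0,0])).round(2),'z',r[:,2].round(3),s['width'],s['wrist_force'].round(2),'q7',s['q'].round(2))
E
python3 st.py
```

```text
9.05 [0.6036 0.1169 0.201 ] yaw -57.65 z [ 0.004  0.003 -1.   ] 0.08522044275755379 [-0.66 -0.6   0.69] q7 [-0.47  0.54  0.4   1.58 -0.23  1.06 -1.02]
```

Call:
send_rows:
  rows:
    - [10,-20,0,0,0,-8,1]
    - [10,-20,0,0,0,-8,1]
    - [3,-9,0,0,0,-3,1]
    - [0,0,-30,0,0,0,1]
    - [0,0,-30,0,0,0,1]
    - [0,0,0,0,0,0,1]
    - [0,0,0,0,0,0,1]

```text
clock: 9.75
ee_pos: [0.6248, 0.0769, 0.1395]
eef_rot: [[0.258, -0.966, 0.004], [-0.966, -0.258, 0.008], [-0.007, -0.006, -1.0]]
wrist_force: [-0.0, 0.1, 0.7]
width: 0.0857
```

```bash
python3 st.py
```

```text
9.75 [0.6248 0.0769 0.1395] yaw -75.03 z [ 0.004  0.008 -1.   ] 0.08565657650690969 [-0.    0.13  0.69] q7 [-0.42  0.63  0.45  1.62 -0.33  0.96 -1.17]
```

Call:
send_rows:
  rows:
    - [2,-9,-30,0,0,-1,1]
    - [0,0,-30,0,0,0,1]
    - [0,0,-20,0,0,0,1]
    - [0,0,0,0,0,0,1]
    - [0,0,0,0,0,0,1]

```text
clock: 10.25
ee_pos: [0.631, 0.0712, 0.0657]
eef_rot: [[0.253, -0.967, 0.015], [-0.967, -0.253, 0.012], [-0.008, -0.018, -1.0]]
wrist_force: [0.7, -0.1, 0.2]
width: 0.0851
```

```bash
python3 st.py;python3 -c "
from h import *
snap('wrist','w3')"
```

```text
10.25 [0.631  0.0712 0.0657] yaw -75.34 z [ 0.015  0.012 -1.   ] 0.08506614236623229 [ 0.73 -0.13  0.17] q7 [-0.38  0.71  0.4   1.69 -0.38  0.8  -1.12]
```

View pics/w3.png

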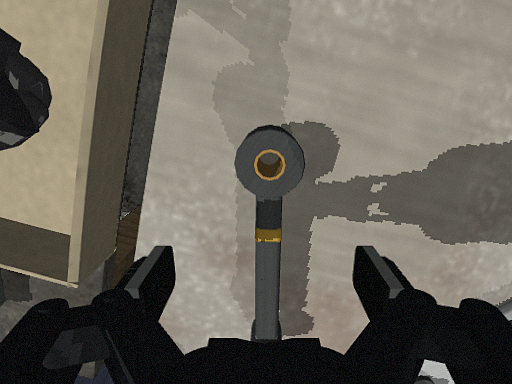

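Call:
send_rows:
  rows:
    - [-4,-3,-20,-0.7,0.9,-0.7,1]
    - [0,0,-20,0,0,0,1]
    - [0,0,-10,0,0,0,1]
    - [0,0,0,0,0,0,1]
    - [0,0,0,0,0,0,1]

```text
clock: 10.8
ee_pos: [0.6294, 0.0691, 0.018]
eef_rot: [[0.242, -0.97, 0.005], [-0.97, -0.242, -0.0], [0.001, -0.005, -1.0]]
wrist_force: [-0.2, -0.2, -0.6]
width: 0.085
```

```bash
python3 st.py
```

```text
10.8 [0.6294 0.0691 0.018 ] yaw -75.99 z [ 0.005 -0.    -1.   ] 0.08498381953720249 [-0.15 -0.18 -0.58] q7 [-0.37  0.77  0.38  1.72 -0.41  0.72 -1.11]
```

Call:
send_rows:
  rows:
    - [-3,-1.5,-7,0,0,0,1]
    - [0,0,0,0,0,0,1]
    - [0,0,0,0,0,0,0]
    - [0,0,0,0,0,0,0]
    - [0,0,0,0,0,0,0]
    - [0,0,0,0,0,0,0]
    - [0,0,0,0,0,0,0]
    - [0,0,0,0,0,0,0]
  squeeze: 90

```text
clock: 11.6
ee_pos: [0.6275, 0.0674, 0.0131]
eef_rot: [[0.242, -0.97, 0.009], [-0.97, -0.242, 0.0], [0.002, -0.009, -1.0]]
wrist_force: [1.2, -0.4, -3.8]
width: 0.0141
```

```bash
python3 st.py;python3 -c "
from h import *
snap('wrist','w4')"
```

```text
11.6 [0.6275 0.0674 0.0131] yaw -76.0 z [ 0.009  0.    -1.   ] 0.01413473243345646 [ 1.18 -0.41 -3.77] q7 [-0.37  0.78  0.38  1.73 -0.41  0.7  -1.1 ]
```

View pics/w4.png

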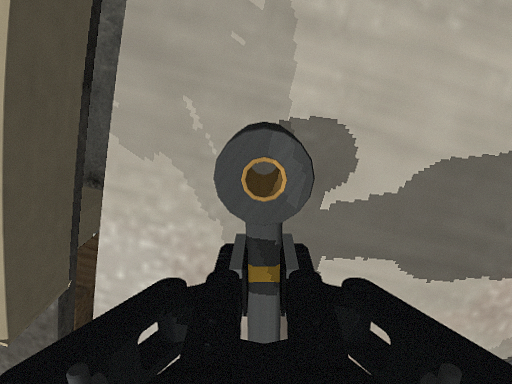

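Call:
send_rows:
  rows:
    - [0,0,15,0,0,0,0]
    - [0,0,25,0,0,0,0]
    - [0,0,30,0,0,0,0]
    - [0,0,40,0,0,0,0]
    - [0,0,40,0,0,0,0]
    - [0,0,0,0,0,0,0]
    - [0,0,0,0,0,0,0]
    - [0,0,0,0,0,0,0]

```text
clock: 12.45
ee_pos: [0.6198, 0.0673, 0.1663]
eef_rot: [[0.241, -0.97, -0.006], [-0.97, -0.241, -0.001], [-0.0, 0.006, -1.0]]
wrist_force: [0.2, 0.4, -6.2]
width: 0.0139
```

```bash
python3 st.py;python3 -c "
from h import *
snap('wrist','w5');snap('scene','s5')
crop('s5',150,90,400,290,3,'s5c')"
```

```text
12.45 [0.6198 0.0673 0.1663] yaw -76.04 z [-0.006 -0.001 -1.   ] 0.013919760538110431 [ 0.2   0.44 -6.21] q7 [-0.43  0.6   0.48  1.6  -0.31  1.03 -1.19]
```

View pics/w5.png

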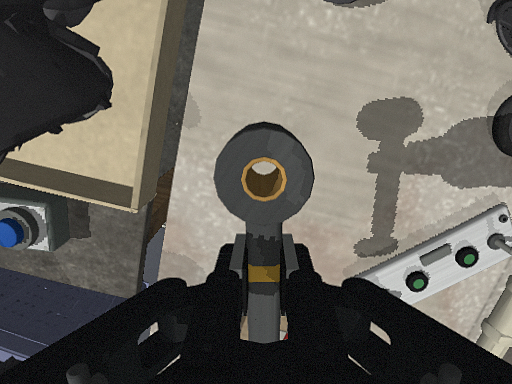

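View pics/s5c.png

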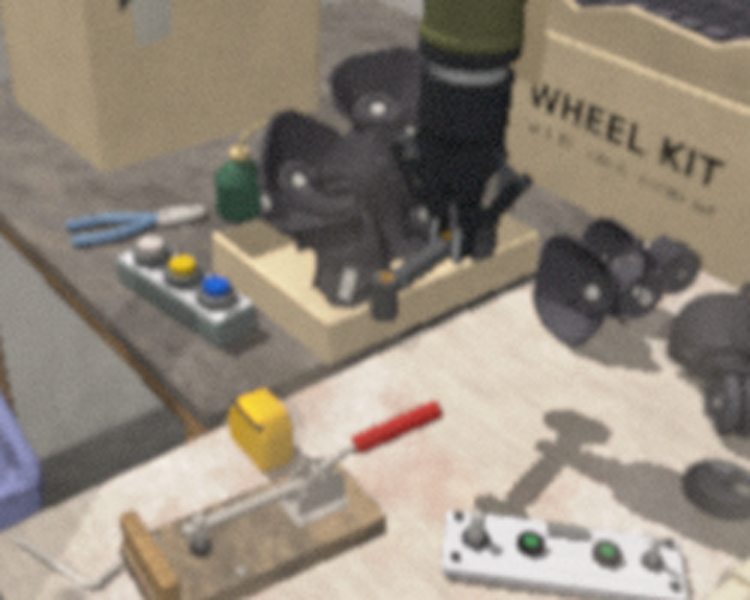

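Call:
send_rows:
  rows:
    - [0,-6,0,0,0,3,0]
    - [0,-8,0,0,0,6,0]
    - [0,-8,0,0,0,6,0]
    - [0,-8,0,0,0,6,0]
    - [0,-8,0,0,0,6,0]
    - [0,-8,0,0,0,6,0]
    - [0,-8,0,0,0,6,0]
    - [0,-8,0,0,0,6,0]
    - [0,-8,0,0,0,6,0]
    - [0,-8,0,0,0,6,0]
    - [0,0,0,0,0,3,0]
    - [0,0,0,0,0,0,0]

```text
clock: 13.75
ee_pos: [0.6085, -0.0134, 0.1446]
eef_rot: [[0.972, -0.234, -0.033], [-0.235, -0.972, -0.026], [-0.026, 0.033, -0.999]]
wrist_force: [-0.6, 1.0, -5.8]
width: 0.0141
```

```bash
python3 st.py
```

```text
13.75 [ 0.6085 -0.0134  0.1446] yaw -13.6 z [-0.033 -0.026 -0.999] 0.01407861041658933 [-0.63  0.96 -5.79] q7 [-0.14  0.58  0.17  1.64 -0.08  0.97 -0.18]
```

Call:
send_rows:
  rows:
    - [0,-4,10,0.7,-0.8,3,0]
    - [-5,-8,10,0.5,-0.6,6,0]
    - [-5,-8,4,0.4,-0.5,6,0]
    - [-5,-8,2,0.2,-0.3,6,0]
    - [-5,-8,2,0.2,-0.3,6,0]
    - [-5,-8,2,0.2,-0.3,6,0]
    - [-5,-8,2,0.2,-0.3,3,0]
    - [0,0,0,0,0,0,0]

```text
clock: 14.55
ee_pos: [0.5725, -0.0658, 0.1683]
eef_rot: [[0.92, 0.392, 0.005], [0.392, -0.92, 0.015], [0.011, -0.012, -1.0]]
wrist_force: [0.1, 0.5, -6.9]
width: 0.0142
```

```bash
python3 st.py
```

```text
14.55 [ 0.5725 -0.0658  0.1683] yaw 23.08 z [ 0.005  0.015 -1.   ] 0.0141844004045685 [ 0.05  0.54 -6.94] q7 [ 0.09  0.48 -0.02  1.73 -0.01  0.93  0.49]
```

Remaining: x −25, y −61, yaw +20, tilt wx −0.9.

Call:
send_rows:
  rows:
    - [-4,-8,0,-0.5,0.2,3,0]
    - [-5,-12,0,0,0,5,0]
    - [-5,-12,0,0,0,5,0]
    - [-5,-12,0,0,0,4,0]
    - [-4,-10,0,0,0,3,0]
    - [-2,-6,0,0,0,0,0]
    - [0,0,0,0,0,0,0]
    - [0,0,0,0,0,0,0]

```text
clock: 15.35
ee_pos: [0.5469, -0.1219, 0.163]
eef_rot: [[0.735, 0.678, -0.01], [0.678, -0.735, 0.011], [-0.0, -0.015, -1.0]]
wrist_force: [-0.0, 0.7, -6.1]
width: 0.0143
```

```bash
python3 st.py; python3 -c "
from h import *
snap('wrist','w6')"
```

```text
15.35 [ 0.5469 -0.1219  0.163 ] yaw 42.69 z [-0.01   0.011 -1.   ] 0.014349737443536183 [-0.03  0.69 -6.06] q7 [ 0.25  0.47 -0.11  1.76  0.05  0.92  0.87]
```

View pics/w6.png

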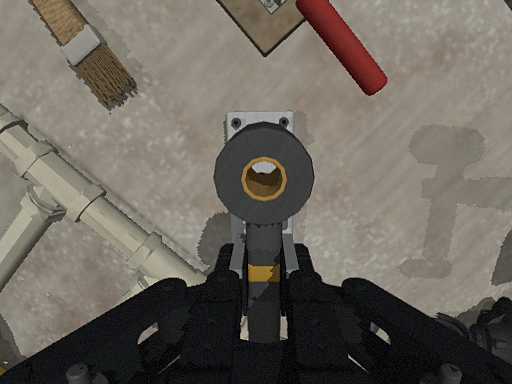

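Call:
send_rows:
  rows:
    - [1,-5,-8,-0.6,-0.6,0.4,0]
    - [0,0,-14,0,0,0,0]
    - [0,0,-14,0,0,0,0]
    - [0,0,-8,0,0,0,0]
    - [0,0,0,0,0,0,0]
    - [0,0,0,0,0,0,0]

```text
clock: 16.0
ee_pos: [0.5506, -0.1222, 0.1184]
eef_rot: [[0.73, 0.683, 0.004], [0.683, -0.73, 0.001], [0.004, 0.002, -1.0]]
wrist_force: [0.3, -0.9, -6.4]
width: 0.0138
```

```bash
python3 st.py; python3 -c "
from h import *
snap('scene','s7');snap('top','t7')
crop('s7',230,170,430,320,4,'s7c');crop('t7',300,120,420,240,5,'t7c')"
```

```text
16.0 [ 0.5506 -0.1222  0.1184] yaw 43.1 z [ 0.004  0.001 -1.   ] 0.01384340208189386 [ 0.32 -0.92 -6.38] q7 [ 0.24  0.52 -0.1   1.82  0.07  0.8   0.86]
```

View pics/s7c.png

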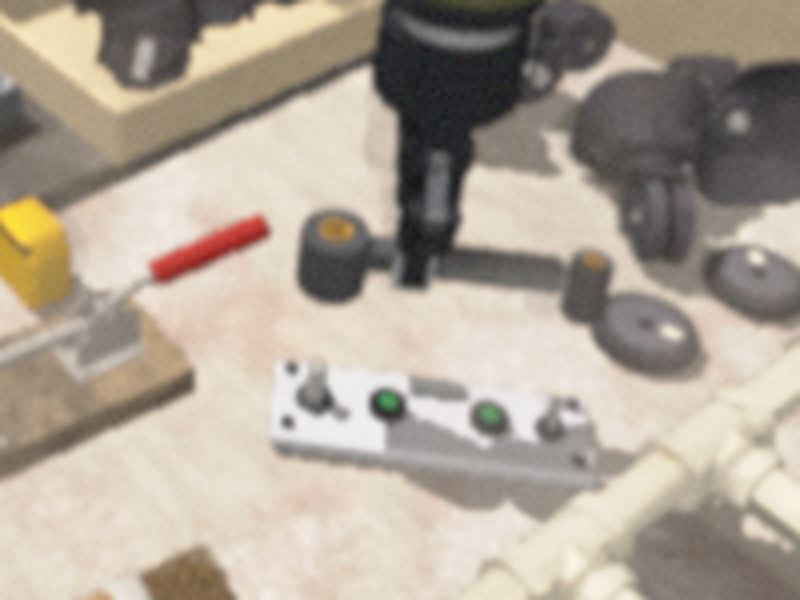

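View pics/t7c.png

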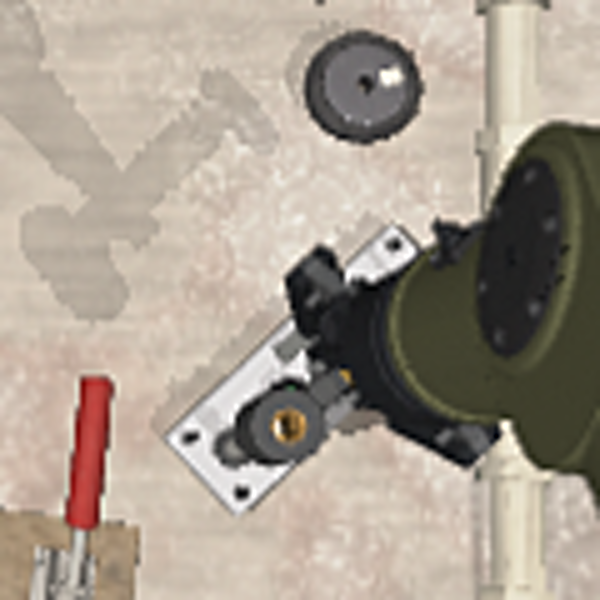

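Run:
```python
from h import *
L=.1184-.0131
h=cr([[338,231]],230,170,4);e=cr([[594,261]],230,170,4)
H=pt('s7',h,L+.04)[0];E=pt('s7',e,L+.038)[0]
print('hub scene',H,'eye',E,np.linalg.norm((H-E)[:2]),'hub top',pt('t7',cr([[290,425]],300,120,5),L+.04))
print('tri',tri('s7',h[0],'t7',cr([290,425],300,120,5)))
print('thick tip s',pt('s7',cr([[317,363]],230,170,4),.045),'thin',pt('s7',cr([[555,404]],230,170,4),.045))
print('pred tips px',(proj('s7',[[.5168,-.0944,.045],[.6124,-.1966,.045]])-[230,170])*4)
s=ctrl.read_state();u=np.array([.683,-.730]);b=s['ee_pos'][:2];print('pred hub',b-.045*u,'eye',b+.095*u)
```

```text
hub scene [ 0.52094813 -0.09189696  0.1453    ] eye [ 0.61864306 -0.19209913  0.1433    ] 0.13994561142644374 hub top [[ 0.52100308 -0.09070541  0.1453    ]]
tri (array([ 0.52132546, -0.09115426,  0.14452961]), np.float64(0.0006797716851912127))
thick tip s [[ 0.51681113 -0.09311354  0.045     ]] thin [[ 0.6054807  -0.19916779  0.045     ]]
pred tips px [[316.99461935 362.77507232]
 [557.42923192 394.49122723]]
pred hub [ 0.51990048 -0.08952067] eye [ 0.61552048 -0.19172067]
```

Call:
send_rows:
  rows:
    - [-3,-2,-5,0,0,0,0]
    - [-2,-2,-3,0,0,0,0]
    - [0,0,0,0,0,0,0]
    - [0,0,0,0,0,0,0]

```text
clock: 16.5
ee_pos: [0.5457, -0.1273, 0.1113]
eef_rot: [[0.731, 0.683, 0.006], [0.683, -0.731, 0.001], [0.005, 0.004, -1.0]]
wrist_force: [-0.3, -0.2, -4.9]
width: 0.0139
```

```bash
python3 st.py
python3 - <<'E'
from h import *
snap('scene','s8');snap('top','t8')
crop('s8',280,200,420,300,5.7,'s8c')
crop('t8',300,120,420,240,5,'t8c')
E
```

```text
16.5 [ 0.5457 -0.1273  0.1113] yaw 43.05 z [ 0.006  0.001 -1.   ] 0.013904026713201673 [-0.31 -0.22 -4.87] q7 [ 0.25  0.53 -0.1   1.84  0.07  0.77  0.87]
```

View pics/s8c.png

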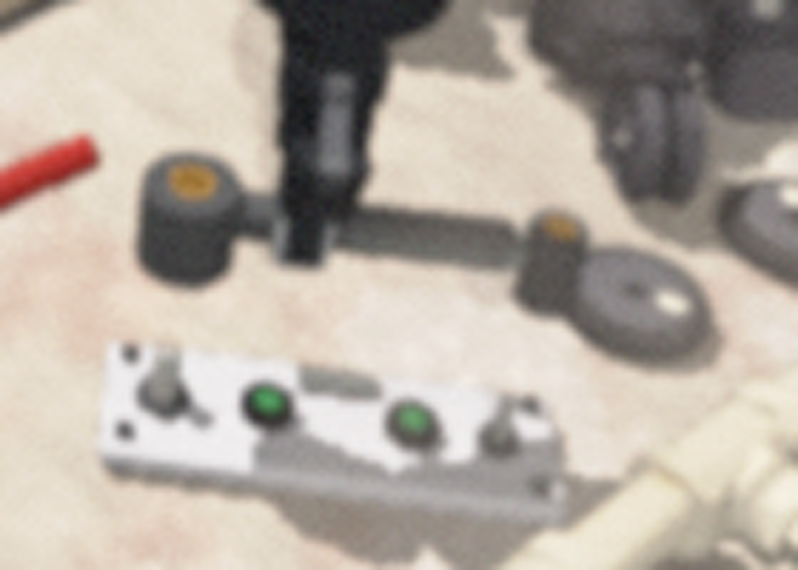

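View pics/t8c.png

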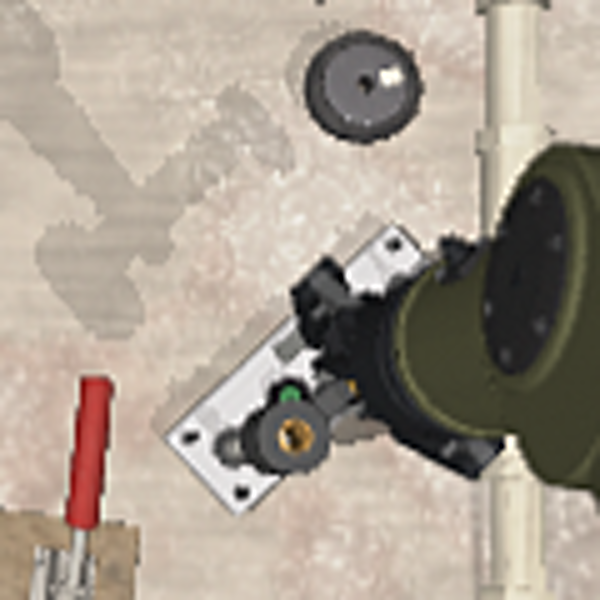

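Run:
```python
from h import *
L=.1113-.0131
h=cr([[192,182]],280,200,5.7);e=cr([[561,227]],280,200,5.7)
print('hub s',pt('s8',h,L+.04),'eye s',pt('s8',e,L+.038),'hub t',pt('t8',cr([[295,436]],300,120,5),L+.04),'tri',tri('s8',h[0],'t8',cr([295,436],300,120,5)))
print('thick',pt('s8',cr([[167,350]],280,200,5.7),.045),'thin',pt('s8',cr([[507,402]],280,200,5.7),.045))
print('btn up?');print(ctrl.read_state()['qd'].round(4))
```

```text
hub s [[ 0.51581457 -0.09541056  0.1382    ]] eye s [[ 0.61388636 -0.19711493  0.1362    ]] hub t [[ 0.51581856 -0.09525865  0.1382    ]] tri (array([ 0.51585992, -0.09531678,  0.13810156]), np.float64(8.868923285651272e-05))
thick [[ 0.51541985 -0.09458187  0.045     ]] thin [[ 0.60706748 -0.1983895   0.045     ]]
btn up?
[-0.0005 -0.0004 -0.0011 -0.0023 -0.0014 -0.0006  0.0003]
```

```bash
python3 -c "
from workcell import ctrl
print(ctrl.sign_off())"; python3 st.py
```

```text
the job is handed in; nothing more can be done
None
the job is handed in; nothing more can be done
```

The job is handed in at about 16.5 s of the 61 s allowed. sign_off gives no verdict, so I don't know yet whether it passed.

- **Buttons:** I pressed white, then yellow, then blue with the fingers shut. Each cap went down to about 5–6 mm (TCP z 0.051, at least 4.6 N measured) and was let up before the next. I read the travel from TCP height and wrist force, because the joint values are not available.
- **Grip:** I took the lever at the yellow band with 90 N. The fingers stopped at 14 mm on the 16 mm bar. In the wrist picture the lever had not shifted in the fingers after the lift or the turn.
- **Hub over thick pin:** The hub bore measured (0.516, -0.095) from both the scene and top cameras. The thick pin is at about (0.516, -0.094), so they agree within about 2 mm.
- **Eye over thin pin:** The eye bore measured (0.614, -0.197). The thin pin is at (0.612, -0.197) by the plate geometry.
- **Height and tilt:** The lever's underside is about 53 mm above the tips. The tool is within 0.007 rad of vertical. The joints were still.

**One check disagreed:** clicking the thin pin's blurred tip directly in the scene picture gave (0.607, -0.198), about 7 mm from the eye bore. That is still inside the 15 mm limit.

I saw no contact with the gauge, and nothing else looked moved in the last pictures. I did not measure the bystanders' positions.

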